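# Sort a returned grinding-ball bottle by its weight

## Task

A closed white bottle of steel grinding balls has come back and nobody knows how full it is. Pick it up and hold it still for a second clear of everything, feel its weight, then press it gently (never harder than about 2 kg of push) straight down past the spring catches of the right nest until it is fully home and the catches close over its shoulder: green nest if it weighs under 400 g, yellow for 400 to 650 g, blue for over 650 g. Leave the jar, tube and beaker alone, and let go of the bottle.

Things in the scene. Friction and masses are not known exactly. Their poses are not given: they have to be found in the camera images.
- bottle_mid (a point): the bottle to sort: opaque white, screw cap, 100 mm tall, the only small white bottle here. Body a plain cylinder 49.6 mm across for its lower 84 mm (grip it there), shoulder at 84 mm, cap 32 mm across above. Weighs 0.14 to 0.9 kg, differently each time; its look does not tell. This point: its centre, 50 mm above its underside; z up
- bottle: the same white bottle, origin at the centre of its underside
- nest_green: nest with green plates, for EMPTIES (bottle and contents under 0.4 kg). Fixed block 94 (x) x 84 (y) mm, top 45 mm above the table, one round well 53 mm across, its floor 8 mm above the table. Posts 18 mm wide with spring catches, 107 mm high, stand 35 mm before and behind the well's axis on its own x axis; along y nothing rises above 45 mm. Origin: underside centre, on the well's axis; z up
- nest_green_seat (a point): centre of the green nest's well floor, 8 mm above the table: where the bottle's underside rests when home. Same axes as the nest
- nest_green_catch_far (a joint): spring catch on the green nest's +x post, m: 0 = sprung in (tip 20.5 mm from the well's axis, 94 mm above the table, sloped lead-in above it to 111 mm), 0.004 to 0.005 = pushed outward by a bottle body. The pair resist a bottle going down with about 2 to 6 N and spring back over its shoulder when it is home (2 mm of play)
- nest_green_catch_near (a joint): spring catch on the green nest's -x post, m: 0 = sprung in (tip 20.5 mm from the well's axis, 94 mm above the table, sloped lead-in above it to 111 mm), 0.004 to 0.005 = pushed outward by a bottle body. The pair resist a bottle going down with about 2 to 6 N and spring back over its shoulder when it is home (2 mm of play)
- nest_yellow: nest with yellow plates, for PART-FILLED bottles (0.4 to 0.65 kg). Fixed block 94 (x) x 84 (y) mm, top 45 mm above the table, one round well 53 mm across, its floor 8 mm above the table. Posts 18 mm wide with spring catches, 107 mm high, stand 35 mm before and behind the well's axis on its own x axis; along y nothing rises above 45 mm. Origin: underside centre, on the well's axis; z up
- nest_yellow_seat (a point): centre of the yellow nest's well floor, 8 mm above the table: where the bottle's underside rests when home. Same axes as the nest
- nest_yellow_catch_far (a joint): spring catch on the yellow nest's +x post, m: 0 = sprung in (tip 20.5 mm from the well's axis, 94 mm above the table, sloped lead-in above it to 111 mm), 0.004 to 0.005 = pushed outward by a bottle body. The pair resist a bottle going down with about 2 to 6 N and spring back over its shoulder when it is home (2 mm of play)
- nest_yellow_catch_near (a joint): spring catch on the yellow nest's -x post, m: 0 = sprung in (tip 20.5 mm from the well's axis, 94 mm above the table, sloped lead-in above it to 111 mm), 0.004 to 0.005 = pushed outward by a bottle body. The pair resist a bottle going down with about 2 to 6 N and spring back over its shoulder when it is home (2 mm of play)
- nest_blue: nest with blue plates, for FULL bottles (over 0.65 kg). Fixed block 94 (x) x 84 (y) mm, top 45 mm above the table, one round well 53 mm across, its floor 8 mm above the table. Posts 18 mm wide with spring catches, 107 mm high, stand 35 mm before and behind the well's axis on its own x axis; along y nothing rises above 45 mm. Origin: underside centre, on the well's axis; z up
- nest_blue_seat (a point): centre of the blue nest's well floor, 8 mm above the table: where the bottle's underside rests when home. Same axes as the nest
- nest_blue_catch_far (a joint): spring catch on the blue nest's +x post, m: 0 = sprung in (tip 20.5 mm from the well's axis, 94 mm above the table, sloped lead-in above it to 111 mm), 0.004 to 0.005 = pushed outward by a bottle body. The pair resist a bottle going down with about 2 to 6 N and spring back over its shoulder when it is home (2 mm of play)
- nest_blue_catch_near (a joint): spring catch on the blue nest's -x post, m: 0 = sprung in (tip 20.5 mm from the well's axis, 94 mm above the table, sloped lead-in above it to 111 mm), 0.004 to 0.005 = pushed outward by a bottle body. The pair resist a bottle going down with about 2 to 6 N and spring back over its shoulder when it is home (2 mm of play)
- orange_jar_mid (a point): bystander, not to be disturbed: small jar with orange cap, 41 mm across, 53 mm tall, loose; point at its centre half-way up
- purple_tube_mid (a point): bystander, not to be disturbed: tall tube with purple cap, 34 mm across, 156 mm tall, loose; point at its centre half-way up
- beaker_mid (a point): bystander, not to be disturbed: small glass beaker, 76 mm across, 85 mm tall, loose; point at its centre half-way up
Mind the look-alikes: they are no part of the job. What is shaped like the bottle but red is not meant. What is shaped like the nest_yellow but orange is not meant.

How it is judged:
On the way:
1. the bottle is held still in the air, its underside at least 20 mm above the table and outside every nest, for half a second (height (world z) of bottle above 0.02 m and linear speed of bottle below 0.02 m/s and contact force between bottle and the fingers above 0.3 N and horizontal distance between bottle and nest_green above 0.06 m and horizontal distance between bottle and nest_yellow above 0.06 m and horizontal distance between bottle and nest_blue above 0.06 m), for 0.5 s.
At the end, for the whole second after the job is handed in: the bottle stands upright, at rest and released on the well floor of the nest for its weight class (underside within 4 mm of the seat point), both catches of that nest sprung in (under 1.5 mm). Within 45 g of a class limit (400 g, 650 g) either neighbouring nest counts (((horizontal distance between bottle and nest_green_seat below 0.004 m and distance between bottle and nest_green_seat below 0.004 m and value of joint each of nest_green_catch_far, nest_green_catch_near below 0.0015 m and contact force between bottle and nest_green below 4.36545 N) or (horizontal distance between bottle and nest_yellow_seat below 0.004 m and distance between bottle and nest_yellow_seat below 0.004 m and value of joint each of nest_yellow_catch_far, nest_yellow_catch_near below 0.0015 m and contact force between bottle and nest_yellow between 3.48255 and 6.81795 N) or (horizontal distance between bottle and nest_blue_seat below 0.004 m and distance between bottle and nest_blue_seat below 0.004 m and value of joint each of nest_blue_catch_far, nest_blue_catch_near below 0.0015 m and contact force between bottle and nest_blue above 5.93505 N)) and angle between bottle's own z axis and vertical below 0.06 rad and linear speed of bottle below 0.01 m/s and contact force between bottle and the arm below 0.1 N and contact force between bottle and the fingers below 0.1 N); the robot touches nothing.
It fails at once if the bottle and a nest press on each other with more than 35 N (contact force between bottle and nest_green above 35 N or contact force between bottle and nest_yellow above 35 N or contact force between bottle and nest_blue above 35 N).
It fails at once if the robot strikes or pushes a nest with more than 20 N (contact force between any of the fingers, the arm and nest_green above 20 N or contact force between any of the fingers, the arm and nest_yellow above 20 N or contact force between any of the fingers, the arm and nest_blue above 20 N).
It fails at once if the jar, the tube or the beaker is moved by more than 20 mm (distance of any of orange_jar_mid, purple_tube_mid, beaker_mid from where it was at the start of the episode above 0.02 m).
It also fails if it takes over 45 s, if anything falls off the work surface, if the arm or the gripper's body presses on something with over 40 N, if the wrist force passes 120 N, or if a joint passes its speed limit or range.

## Robot

A 6-joint arm with a two-finger parallel gripper is mounted at the origin on a cart in front of the work surface, level with it; the furniture and walls round the work are solid. World frame = base frame: x ahead of the robot, y to its left, z up, the work surface at z = 0. Lengths are in m, angles in rad, forces in N, time in s.
With the tool pointing down it reaches from about 0.4 to 0.825 m from the base axis. Payload 7 kg.
Tool frame: the origin (TCP) lies midway between the tips of the shut fingers; the grasp point (between the pads) lies 19 mm behind it; z points along the fingers, x is the direction in which the jaws open and shut, and the axes are right-handed (so a half turn about z gives the same grasp; the last joint's range is limited). The gripper opens to 88 mm and grips with 3 to 60 N. Pads are 19 mm wide; open, the fingers measure 130 mm over their backs; the gripper's body (78 mm by 193 mm) begins 47 mm behind the grasp point.
Start: joints at [1.483, 0.359, 0.012, 0, -1.224, -0.288], TCP at [0.248, 0.628, 0.227] pointing down, gripper open.
Joint ranges: [-3.07, 3.07], [-1.43, 2.12], [-1.02, 1.25], [-3.03, 1.67], [-3.05, -0], [-3.03, 3.03]. Speed limits (rad/s): [2.39, 2.39, 3.01, 3.14, 3.14, 3.14].

## Interface

Orientations are given as [roll, pitch, yaw] about the fixed x, y, z axes, in that order (R = Rz(yaw) Ry(pitch) Rx(roll)).
In Python, from station import status, eyes, workorder gives the robot as it stands.
- The arm moves only by the shell command python3 -m jog 'ROWS' [OPENING] [FORCE]. ROWS is JSON, a list of rows, each a list of 6 numbers: the shift along the world's x, y, z in mm, then the turn, a rotation vector about the world's x, y, z in rad. A call has 1 to 12 rows; each row shifts and turns the pose as measured when the row begins; what a row does not reach is not made up. A row lasts 1/10 s, in which the tool goes at most 50 mm and 8.59 degrees, less where a joint would pass 70% of its speed; a pose out of reach is approached as far as the arm can. A call with a gripper value outside its range is refused whole. OPENING is the opening, from 0 (shut) to 1 (fully open), set as the call begins (- or left out, the last holds). The fingers move at their own pace and stop on an object; FORCE is the grip in N (left out, the last holds). Time passes only in rows, so rows that do not move let the fingers close. It gives the time, the measured TCP pose, the force and the opening at its end, in the units of the state.
- status.get_state(): the state, without advancing time (a new reading comes with each control period).
- eyes.grab_frame(name): name is "scene" or "top" or "wrist"; returns the picture (480x640x3 uint8, blue, green, red); there is no depth.
- eyes.calibration(name): a dict with "camera_matrix" (3x3 intrinsics, pixels), "cam_to_world" (4x4, takes a point from camera to world coordinates); the wrist camera has in their place "hand_eye" (4x4, takes a point from camera to tool coordinates, whose origin is the TCP and whose axes are the tool frame's). Camera axes: x right, y up, looking along -z (the intrinsics and any distortion apply to the point x, -y, -z); pixel columns grow to the right and rows downward; lengths in m; the calibration is good to about 2 mm. The wrist camera is an equidistant fisheye: a pixel r from the principal point sees the ray r / f radians off the axis. A picture is of the moment at which its call begins: read the wrist's pose just before it. calibration takes no time and is no camera call.
- workorder.job_done(): hands the job in, once; it reports no verdict.
The state is a dict: "t": time; "q": joint angles; "qd": joint speeds; "joint_efforts": joint torques, N m; "eef_pos": TCP position; "ee_rot": TCP orientation; "force": force on the tool from outside, world axes, zero at the start; "moment": the same for the moment, N m; "width": finger opening in m.
Only numpy, scipy, OpenCV 4.12 (cv2) and the standard library are available. Lean on these libraries where they do the work, as an engineer would, in place of code of your own. Each camera call takes 0.05 s, during which the arm holds its last target. There are 200 camera calls.

## Working session

There is one attempt and no reset: what is moved stays moved. The work goes in short steps, Python scripts to look and compute and a shell command to move; the robot and the scene stay as the last step left them, time stands still between calls to the robot, and variables do not carry over. Pictures are saved under pics/ and viewed, about 8 in all and at most 12, crops included, and the job is handed in when it is done.

```bash
mkdir -p pics
python3 - <<'E'
from station import status, eyes
import cv2, numpy as np
np.set_printoptions(precision=4,suppress=True)
s=status.get_state(); print(s)
for n in ("top","scene","wrist"):
    cv2.imwrite(f"pics/{n}0.png",eyes.grab_frame(n)); print(n,eyes.calibration(n))
E
```

```text
{'t': 0.0, 'q': array([ 1.4831,  0.3594,  0.0111, -0.0004, -1.2241, -0.2881]), 'qd': array([-0.0002, -0.0001,  0.0002, -0.0006, -0.0008, -0.0002]), 'joint_efforts': array([  0.0017, -58.2714,  29.3039,   6.9971,   0.0069,  -0.0002]), 'eef_pos': array([0.2476, 0.6274, 0.2256]), 'ee_rot': array([-3.1415, -0.0016, -1.9467]), 'force': array([0.2917, 0.0584, 0.5482]), 'moment': array([0.0245, 0.0153, 0.0222]), 'width': 0.0875933357194037}
top {'camera_matrix': array([[528.8618,   0.    , 316.2049],
       [  0.    , 528.8618, 248.0805],
       [  0.    ,   0.    ,   1.    ]]), 'cam_to_world': array([[-0.0079,  0.9872, -0.1593,  0.2756],
       [-1.    , -0.0082, -0.0011, -0.0127],
       [-0.0024,  0.1593,  0.9872,  1.4986],
       [ 0.    ,  0.    ,  0.    ,  1.    ]])}
scene {'camera_matrix': array([[605.9643,   0.    , 316.4697],
       [  0.    , 605.9643, 242.6186],
       [  0.    ,   0.    ,   1.    ]]), 'cam_to_world': array([[ 0.4991,  0.4515, -0.7396, -0.4586],
       [-0.8663,  0.2386, -0.439 , -0.6077],
       [-0.0217,  0.8598,  0.5102,  0.7509],
       [ 0.    ,  0.    ,  0.    ,  1.    ]])}
wrist {'camera_matrix': array([[371.6483,   0.    , 318.2465],
       [  0.    , 371.6483, 238.7127],
       [  0.    ,   0.    ,   1.    ]]), 'hand_eye': array([[ 1.    , -0.0014, -0.0004, -0.0002],
       [-0.0014, -0.9647, -0.2635, -0.0711],
       [-0.    ,  0.2635, -0.9647, -0.1594],
       [ 0.    ,  0.    ,  0.    ,  1.    ]])}
```

View pics/top0.png

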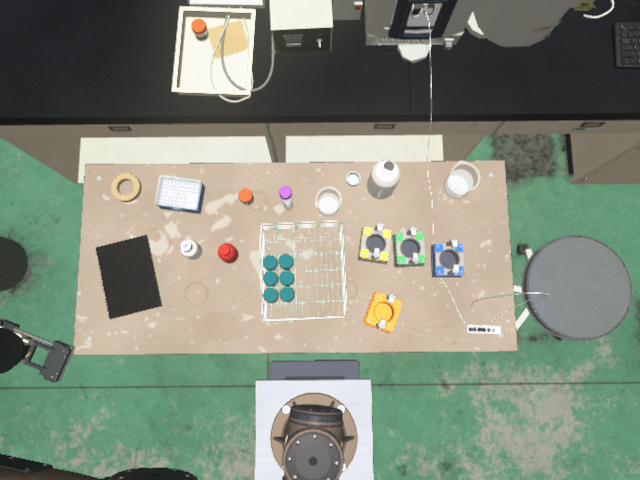

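View pics/scene0.png

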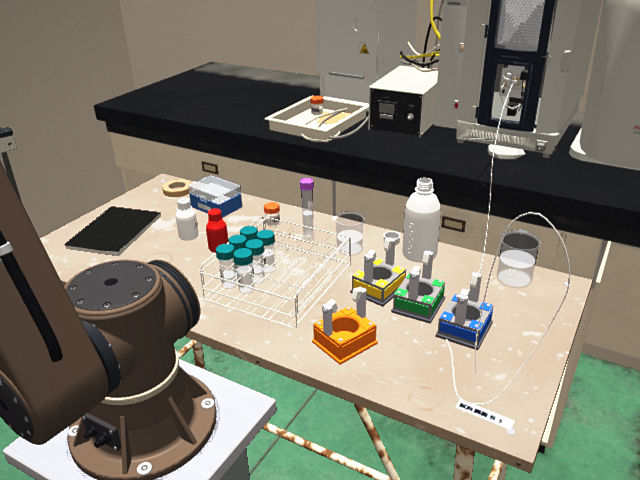

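The top view shows the white bottle at (189,247), the red look-alike at (228,253), the yellow nest at (376,243), green at (410,248), blue at (449,259) and the orange decoy at (383,312). In the scene view the bottle is at (187,220) and the nests are at (379,278), (418,295) and (466,318). I'll enlarge both.

```bash
cat > h.py <<'E'
from station import status, eyes
import cv2, numpy as np
from scipy.spatial.transform import Rotation as R
np.set_printoptions(precision=4,suppress=True)
def ray(cam,uv,pose=None):
    c=eyes.calibration(cam);K=np.array(c["camera_matrix"])
    a=(uv[0]-K[0,2])/K[0,0];b=(uv[1]-K[1,2])/K[1,1]
    if cam=="wrist":
        r=np.hypot(a,b);k=np.sin(r)/r if r>1e-9 else 1
        d=np.array([a*k,-b*k,-np.cos(r)])
        T=np.eye(4);T[:3,:3]=R.from_euler("xyz",pose[1]).as_matrix();T[:3,3]=pose[0]
        M=T@np.array(c["hand_eye"])
    else: d=np.array([a,-b,-1.]);M=np.array(c["cam_to_world"])
    d=M[:3,:3]@d
    return M[:3,3],d/np.linalg.norm(d)
def atz(r,z): return r[0]+r[1]*(z-r[0][2])/r[1][2]
def tri(rs):
    A=sum(np.eye(3)-np.outer(d,d) for o,d in rs);b=sum((np.eye(3)-np.outer(d,d))@o for o,d in rs)
    p=np.linalg.solve(A,b);return p,[np.linalg.norm(np.cross(p-o,d)) for o,d in rs]
E
python3 - <<'E'
from h import *
for n,uv,z in [("bottle",(188.5,243),.1),("red",(227,248),.1),("Y",(376,243),.045),("G",(410,248),.045),("B",(449,259),.045)]:
    print(n,atz(ray("top",uv),z))
t=cv2.imread("pics/top0.png");s=cv2.imread("pics/scene0.png")
cv2.imwrite("pics/crop1.png",np.vstack([cv2.resize(t[215:285,345:475],(780,420),interpolation=cv2.INTER_CUBIC)]))
cv2.imwrite("pics/crop2.png",cv2.resize(s[225:345,345:505],(800,600),interpolation=cv2.INTER_CUBIC))
E
```

```text
bottle [0.5179 0.3315 0.1   ]
red [0.5035 0.2279 0.1   ]
Y [ 0.5231 -0.1779  0.045 ]
G [ 0.5082 -0.2721  0.045 ]
B [ 0.4764 -0.3791  0.045 ]
```

View pics/wrist0.png

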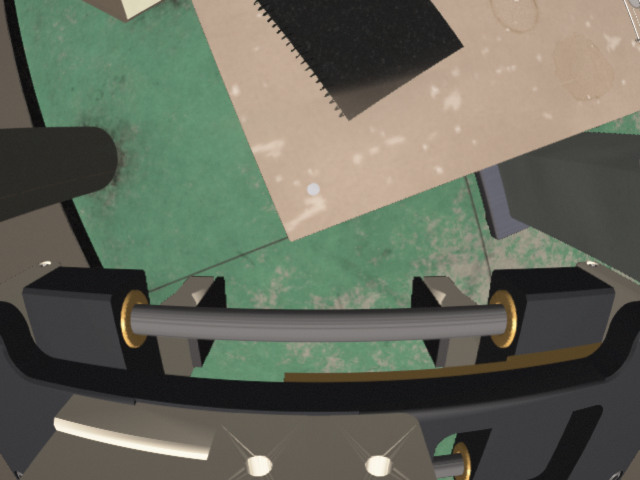

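View pics/crop1.png

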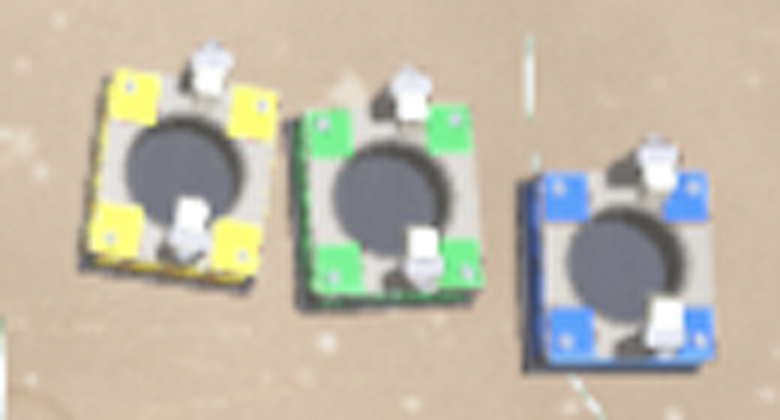

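The wrist view still shows only the notebook and floor. The enlarged top crop shows yellow turned noticeably, and green and blue only slightly. Next I move over the bottle.

```bash
python3 -m jog '[[28,-37,8,0,0,0.047],[28,-37,8,0,0,0.047],[28,-37,8,0,0,0.047],[28,-37,8,0,0,0.047],[28,-37,8,0,0,0.047],[28,-37,8,0,0,0.047],[28,-37,8,0,0,0.047],[28,-37,8,0,0,0.047],[0,0,0,0,0,0]]' 1 15
cat > snap.py <<'E'
from h import *
import sys,json
s=status.get_state();p=[list(map(float,s["eef_pos"])),list(map(float,s["ee_rot"]))]
n=sys.argv[1];cv2.imwrite(f"pics/{n}.png",eyes.grab_frame("wrist"));json.dump(p,open(f"pics/{n}.json","w"));print(n,s["t"],s["eef_pos"],s["ee_rot"])
E
python3 snap.py w1
```

```text
t: 1.05
eef_pos: [0.4754, 0.3189, 0.2879]
ee_rot: [-3.141, -0.008, -1.55]
force: [0.1, 0.8, 0.2]
width: 0.0879
w1 1.05 [0.4754 0.3189 0.2879] [-3.1409 -0.0082 -1.5502]
```

View pics/w1.png

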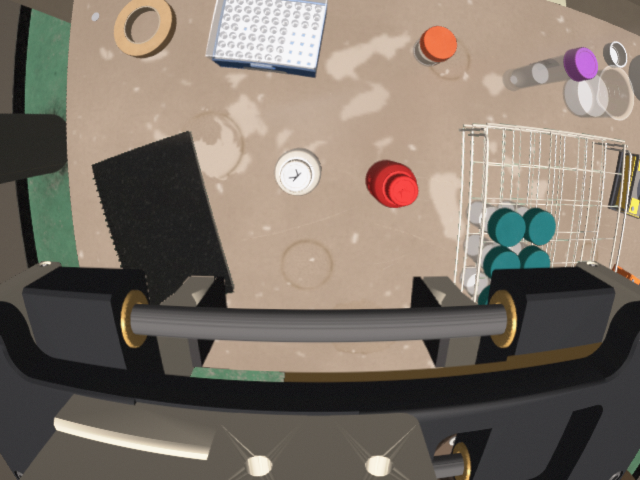

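The wrist view shows the bottle cap centre at (297,174), the red bottle's cap at (403,191), and clear table around them. I take a second view from another place.

```bash
python3 -m jog '[[-20,35,-5,0,0,-0.02],[-20,35,-5,0,0,0],[0,0,0,0,0,0]]'; python3 snap.py w2
python3 - <<'E'
from h import *
ims=[cv2.resize(cv2.imread(f"pics/{f}.png")[y:y+w,x:x+w],(390,390),interpolation=cv2.INTER_CUBIC) for f,x,y,w in (("w1",258,133,78),("w2",300,80,130),("top0",170,225,39),("scene0",157,190,60))]
cv2.imwrite("pics/c3.png",np.vstack([np.hstack(ims[:2])]+[np.hstack(ims[2:])])[:, :])
im=cv2.imread("pics/c3.png");cv2.imwrite("pics/c3.png",cv2.resize(im,(600,600)))
E
```

```text
t: 1.4
eef_pos: [0.433, 0.3917, 0.2762]
ee_rot: [3.141, -0.008, -1.578]
force: [-0.2, -0.1, -0.5]
width: 0.0872
w2 1.4 [0.433  0.3917 0.2762] [ 3.1407 -0.0079 -1.5781]
```

View pics/c3.png

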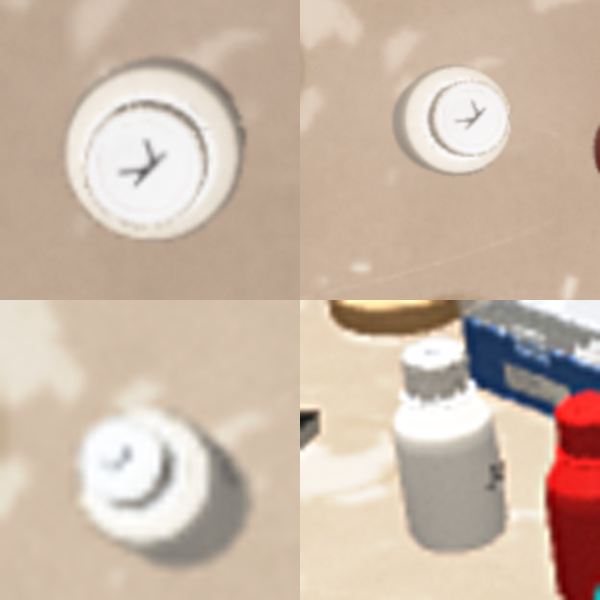

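In the crops, the cap-top centre reads w1 (296,175.4), w2 (374.1,131.1), top (185.9,245.8), scene (184,200.6). I triangulate from these.

Run:
```python
from h import *
import json
P={n:json.load(open(f"pics/{n}.json")) for n in("w1","w2")}
a=ray("wrist",(296,175.4),P["w1"]);b=ray("wrist",(374.1,131.1),P["w2"]);c=ray("top",(185.9,245.8));d=ray("scene",(184,200.6))
print(tri([a,b]),tri([c,d]),tri([a,b,c,d]))
for r in(a,b,c,d):print(atz(r,.1))
```

```text
(array([0.5123, 0.3391, 0.0964]), [np.float64(0.00014395978126410705), np.float64(0.00014395978126405725)]) (array([0.5113, 0.3384, 0.0972]), [np.float64(0.0007606598707525436), np.float64(0.0007606598707524273)]) (array([0.512 , 0.339 , 0.0965]), [np.float64(0.00043060578445021526), np.float64(0.00014112431829889954), np.float64(0.0010838925474221145), np.float64(0.000707782250371734)])
[0.5128 0.339  0.1   ]
[0.5121 0.3396 0.1   ]
[0.5104 0.3383 0.1   ]
[0.5077 0.3338 0.1   ]
```

The bottle is at (0.5125, 0.339) with its top near 0.097, which agrees with the text's 100 mm. I approach it now.

```bash
python3 -m jog '[[32,-20,-20,0,0,0],[32,-20,-25,0,0,0],[14,-10,-30,0,0,0.0],[0,0,-20,0,0,0],[0,0,0,0,0,0]]' ; python3 snap.py w3
```

```text
t: 1.95
eef_pos: [0.5121, 0.3407, 0.1786]
ee_rot: [3.141, -0.007, -1.572]
force: [0.0, 0.4, 0.7]
width: 0.0875
w3 1.95 [0.5121 0.3407 0.1786] [ 3.1413 -0.0071 -1.5723]
```

```bash
python3 -m jog '[[0,-1,-35,0.007,0,0],[0,0,-35,0,0,0],[0,0,-35,0,0,0],[0,0,-20,0,0,0],[0,0,0,0,0,0]]' ; python3 -c "
from h import *
s=status.get_state();print(s['eef_pos'],s['ee_rot'],s['force'],s['moment'])"
```

```text
t: 2.5
eef_pos: [0.5152, 0.3457, 0.0612]
ee_rot: [-3.13, 0.011, -1.567]
force: [-0.4, -1.1, -0.4]
width: 0.0879
[0.5152 0.3457 0.0612] [-3.1297  0.0105 -1.5671] [-0.387  -1.0713 -0.4011] [-0.1251  0.144  -0.0303]
```

```bash
cat > st.py <<'E'
from h import *
s=status.get_state();M=R.from_euler("xyz",s["ee_rot"]).as_matrix();v=M[:,2]
print("t",round(s["t"],2),"p",s["eef_pos"]*1000,"yaw",s["ee_rot"][2],"fix wx,wy",-v[1],v[0],"F",s["force"],"M",s["moment"],"w",s["width"])
E
python3 -m jog '[[-3,-6,-14,-0.010,0.012,0],[0,0,0,0,0,0]]' >/dev/null; python3 st.py
```

```text
t 2.7 p [512.8839 341.3283  49.6011] yaw -1.5653050823424581 fix wx,wy -0.0023187034880328724 0.0016705717587744823 F [-0.4967 -0.6777 -0.7043] M [-0.1384  0.0681  0.006 ] w 0.08767167054934624
```

```bash
python3 -m jog '[[0,-2,-3,0,0,0],[0,0,0,0,0,0],[0,0,0,0,0,0],[0,0,0,0,0,0],[0,0,0,0,0,0],[0,0,0,0,0,0]]' 0 40 >/dev/null; python3 st.py
```

```text
t 3.3 p [514.8679 340.9689  51.1037] yaw -1.5646547478079569 fix wx,wy -0.006893266872356419 0.00651368079861637 F [-0.0381 -1.9432 -0.4879] M [-0.8324 -0.1298 -0.0381] w 0.04898552308888151
```

```bash
python3 -m jog '[[0,0,10,0,0,0],[0,0,30,0,0,0],[0,0,45,0,0,0],[0,0,45,0,0,0],[0,0,45,0,0,0],[0,0,35,-0.005,0.005,0]]' >/dev/null; python3 st.py;for i in 1 2 3; do python3 -m jog '[[0,0,0,0,0,0],[0,0,0,0,0,0],[0,0,0,0,0,0],[0,0,0,0,0,0],[0,0,0,0,0,0]]' >/dev/null; python3 st.py; done
```

```text
t 3.9 p [506.1354 333.9027 258.1393] yaw -1.5679678378519175 fix wx,wy 0.01369654654196294 -0.018362880124499374 F [ 0.6709  0.8274 -6.6358] M [ 0.2709 -0.3413  0.0071] w 0.04931713164144383
t 4.4 p [504.8204 333.7467 259.0816] yaw -1.568412661970168 fix wx,wy 0.011911563263000403 -0.019579549244607378 F [ 0.6244  0.2846 -6.5338] M [ 0.035  -0.1349  0.0629] w 0.04922493390294583
t 4.9 p [504.0494 333.1211 255.9736] yaw -1.5684961269996247 fix wx,wy 0.015811510300444333 -0.02327150745575477 F [-0.0684 -1.3619 -7.1194] M [ 0.0626 -0.2103 -0.0706] w 0.04891855999591025
t 5.4 p [504.1754 333.2224 256.3782] yaw -1.568510123607887 fix wx,wy 0.015186896639833622 -0.022708572990893156 F [ 0.633  -0.5893 -6.8533] M [ 0.0962 -0.1228  0.0021] w 0.049040011606828096
```

```bash
python3 -m jog '[[5,0,0,0.015,-0.022,0],[0,0,0,0,0,0]]' >/dev/null; python3 st.py; for i in $(seq 22); do python3 -m jog '[[0,0,0,0,0,0]]' >/dev/null; python3 -c "
from station import status
s=status.get_state();print(s['force'][2],*s['joint_efforts'],*s['q'])" ; done > f.txt; python3 -c "
import numpy as np
a=np.loadtxt('f.txt');print(a[:,0].mean(),a[:,0].std(),a[:,1:7].mean(0),a[:,1:7].std(0),a[:,7:].mean(0))";python3 st.py
```

```text
t 5.6 p [509.3142 333.2962 256.3558] yaw -1.5686312929157353 fix wx,wy -8.224560698500441e-05 -0.0002726731004603582 F [-0.3684  0.0583 -7.204 ] M [-0.0615  0.0378 -0.0111] w 0.04916541213355456
-6.524390053890006 0.5174727713520585 [-4.19199221e-03 -5.25002698e+01  3.24537240e+01  8.18860929e+00
  5.35111106e-02 -8.64203726e-05] [0.01131353 0.03427269 0.01856462 0.01230642 0.01946861 0.00037527] [ 9.00067477e-01  2.33981461e-01 -9.45438449e-02 -9.88069470e-04
 -1.24460908e+00  6.73265762e-01]
t 7.8 p [508.7846 333.2933 256.1816] yaw -1.5685274639205113 fix wx,wy 0.0014039793546242233 -0.002363680474753999 F [-0.1476 -0.2634 -5.9737] M [-0.0028 -0.0433 -0.0416] w 0.04936148594685632
```

Weight is 6.5–6.6 N, about 0.67 kg, so blue is the target. It is also inside blue's tolerance band, which starts at 0.605 kg. I carry it over at height.

```bash
python3 -m jog '[[-5,-25,0,0,0,0],[-6,-45,0,0,0,0],[-6,-47,0,0,0,0],[-6,-47,0,0,0,0],[-6,-47,0,0,0,0],[-6,-47,0,0,0,0],[-6,-47,0,0,0,0],[-6,-47,0,0,0,0]]' >/dev/null; python3 st.py;  python3 -m jog '[[0,-47,0,0,0,0],[0,-47,0,0,0,0],[0,-47,0,0,0,0],[0,-47,0,0,0,0],[0,-40,0,0,0,0],[0,-20,0,0,0,0],[0,0,0,0,0,0]]' >/dev/null; python3 st.py; python3 snap.py w4
```

```text
t 8.6 p [459.4327 -24.364  256.3015] yaw -1.559246520489836 fix wx,wy -9.929623790526365e-05 0.0022946745032611394 F [ 2.0552 -0.2388 -5.8976] M [-0.1202 -0.3842  0.0141] w 0.04911266350429289
t 9.3 p [ 455.8359 -288.0436  259.6286] yaw -1.5630405986918903 fix wx,wy 0.0008989377865131938 0.009983581723521488 F [-0.889  -0.3334 -7.1758] M [0.0889 0.1268 0.0183] w 0.04885234950841518
w4 9.3 [ 0.4558 -0.288   0.2596] [-3.1316 -0.001  -1.563 ]
```

View pics/w4.png

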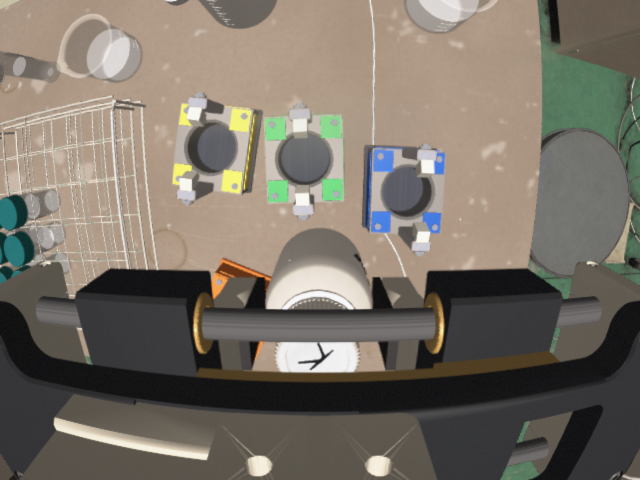

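The wrist view shows the blue nest, its well rim centred at about (407,190), with its far post at (427,160) and near post at (421,237). The cord lies on the table. The bottle hangs upright in the jaws. I take a second view.

```bash
python3 -m jog '[[-10,-35,0,0,0.005,0],[-10,-45,0,0,0.005,0],[-5,-20,0,0,0,0],[0,0,0,0,0,0]]' >/dev/null; python3 st.py; python3 snap.py w5
python3 - <<'E'
from h import *
ims=[cv2.resize(cv2.imread(f"pics/{f}.png")[y:y+w,x:x+w],(400,400),interpolation=cv2.INTER_CUBIC) for f,x,y,w in (("w4",350,135,125),("w5",250,110,125))]
cv2.imwrite("pics/c6.png",np.hstack(ims))
E
```

```text
t 9.75 p [ 431.1453 -387.2854  260.2276] yaw -1.5580638338463946 fix wx,wy 1.7793115067497303e-05 0.0014890981552283845 F [-0.8182  0.3961 -7.5561] M [ 0.1073 -0.0204 -0.0161] w 0.049134939205400394
w5 9.75 [ 0.4311 -0.3873  0.2602] [-3.1401 -0.     -1.5581]
```

View pics/c6.png

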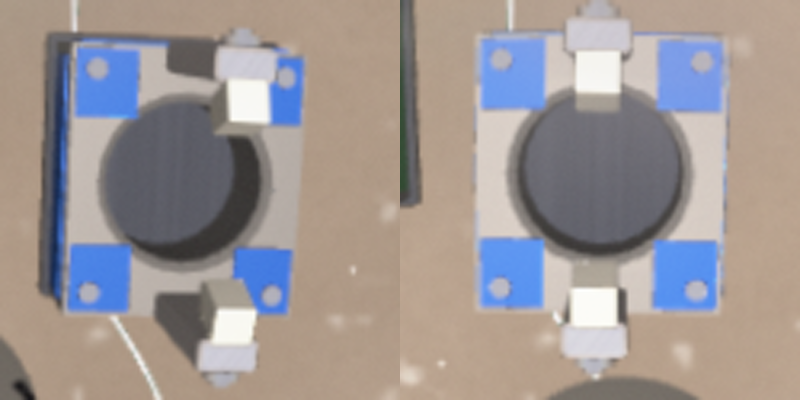

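Screw heads in the crop tiles. Left (w4): (97,68), (286,76), (89,293), (272,296). Right (w5): (100,59), (303,62), (99,288), (297,291). The well rim in w5 is centred at about (202,172).

Run:
```python
from h import *
import json
P={n:json.load(open(f"pics/{n}.json")) for n in("w4","w5")};k=125/400
A=[(97,68),(286,76),(89,293),(272,296)];B=[(100,59),(303,62),(99,288),(297,291)]
Q=[]
for a,b in zip(A,B):
    ra=ray("wrist",(350+a[0]*k,135+a[1]*k),P["w4"]);rb=ray("wrist",(250+b[0]*k,110+b[1]*k),P["w5"])
    p,e=tri([ra,rb]);print(p,e[0],atz(ra,.046),atz(rb,.046));Q.append([p,atz(ra,.046),atz(rb,.046)])
Q=np.array(Q);c=Q.mean(0);print("centres",c)
for j in range(3):
    q=Q[:,j];v=(q[0]+q[1]-q[2]-q[3])[:2];w=(q[0]+q[2]-q[1]-q[3])[:2]
    print("yaw",np.arctan2(v[1],v[0]),np.arctan2(-w[0],w[1]),np.linalg.norm(v)/2,np.linalg.norm(w)/2)
for z in(.045,):print("rim",atz(ray("wrist",(250+202*k,110+172*k),P["w5"]),z),atz(ray("wrist",(350+183*k,135+182*k),P["w4"]),z))
print("rim top",atz(ray("top",(449.3,258.7)),.045))
```

```text
[ 0.5137 -0.3497  0.0493] 0.00012207594125617538 [ 0.5137 -0.3503  0.046 ] [ 0.5137 -0.3494  0.046 ]
[ 0.5137 -0.4124  0.048 ] 0.00031782284164669417 [ 0.5139 -0.4131  0.046 ] [ 0.5134 -0.4124  0.046 ]
[ 0.4418 -0.3496  0.0506] 0.0001236838508607451 [ 0.4409 -0.3504  0.046 ] [ 0.4409 -0.3491  0.046 ]
[ 0.4413 -0.412   0.049 ] 8.125232929716977e-05 [ 0.4407 -0.4131  0.046 ] [ 0.4408 -0.4122  0.046 ]
centres [[ 0.4776 -0.3809  0.0492]
 [ 0.4773 -0.3817  0.046 ]
 [ 0.4772 -0.3808  0.046 ]]
yaw -0.0029775712199588225 -0.003659857539451655 0.07211592415227648 0.0625480272078049
yaw 0.00036576184077359 0.0007392166143370223 0.0729994725620131 0.06274329918639415
yaw -0.0030638094389796437 -0.0030508457142896257 0.07270161177905596 0.063093644996317
rim [ 0.4781 -0.3815  0.045 ] [ 0.4779 -0.3801  0.045 ]
rim top [ 0.4773 -0.38    0.045 ]
```

The blue nest is centred at (0.4775, -0.381) with yaw about 0 and plates near z 0.047, which agrees with the text. Well clearance is only ±1.7 mm, so I check how the bottle sits in the hand.

Run:
```python
from h import *
im=cv2.imread("pics/w5.png")[220:390,230:410]
cv2.imwrite("pics/c7.png",cv2.resize(im,None,fx=3.5,fy=3.5,interpolation=cv2.INTER_CUBIC))
```

```text
(no output)
```

View pics/c7.png

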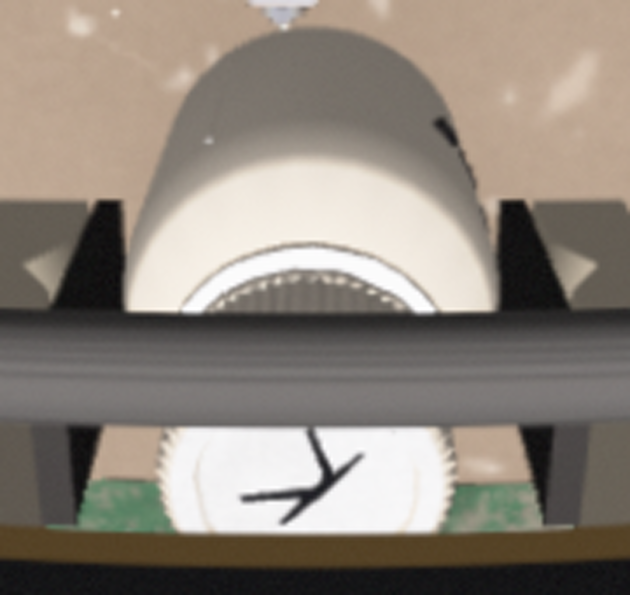

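```bash
cat > hand.py <<'E'
from h import *
c=eyes.calibration("wrist");K=np.array(c["camera_matrix"]);Ti=np.linalg.inv(np.array(c["hand_eye"]))
def proj(p):
    q=Ti[:3,:3]@np.array(p)+Ti[:3,3];q=np.array([q[0],-q[1],-q[2]])
    r=np.arctan2(np.hypot(q[0],q[1]),q[2]);n=np.hypot(q[0],q[1])
    return K[0,0]*r*q[:2]/n+K[:2,2]
def circ(x0,y0,z,rad): return np.array([proj((x0+rad*np.cos(t),y0+rad*np.sin(t),z)) for t in np.linspace(0,2*np.pi,361)])
for zb in(.047,.0495,.052):
  for y0 in(-.004,-.002,0,.002,.004):
    b=circ(0,y0,zb,.0248);k=circ(0,y0,zb-.1,.016);s=circ(0,y0,zb-.084,.0248)
    i=k[:,0].argmin()
    print(zb,y0,"bottom top row",b[:,1].min(),"cap wid row",k[i,1],"cap width",np.ptp(k[:,0]),"cap far row",k[:,1].min(),"cen",proj((0,y0,zb-.1)))
E
python3 hand.py
```

```text
0.047 -0.004 bottom top row 214.75595205951478 cap wid row 345.9576854299091 cap width 95.5335792189241 cap far row 306.0093263212701 cen [318.1826 348.6981]
0.047 -0.002 bottom top row 218.20451372965152 cap wid row 350.93023234532376 cap width 94.86114120454158 cap far row 311.6416825908914 cen [318.1747 353.652 ]
0.047 0 bottom top row 221.63938997718918 cap wid row 355.8195302342674 cap width 94.18706322140753 cap far row 317.1901157049176 cen [318.1669 358.5216]
0.047 0.002 bottom top row 225.06007886855073 cap wid row 360.62600065609485 cap width 93.51189615171347 cap far row 322.6540695835805 cen [318.1592 363.3075]
0.047 0.004 bottom top row 228.46609222020177 cap wid row 365.3501616193784 cap width 92.83616404619556 cap far row 328.03315098161966 cen [318.1517 368.0101]
0.0495 -0.004 bottom top row 213.88068542234174 cap wid row 342.14675388909467 cap width 93.86286144866432 cap far row 302.6668004011229 cen [318.1833 344.8251]
0.0495 -0.002 bottom top row 217.29140798710225 cap wid row 347.06900145028465 cap width 93.22200761499727 cap far row 308.2186200611493 cen [318.175
[... 576 characters left out ...]
92.24309519942017 cap far row 299.4476679839494 cen [318.184  341.0789]
0.052 -0.002 bottom top row 216.3989749501525 cap wid row 343.3314268291355 cap width 91.63196035449226 cap far row 304.9201631148736 cen [318.1763 345.9343]
0.052 0 bottom top row 219.75985036896364 cap wid row 348.1265681442523 cap width 91.01862513919991 cap far row 310.3169043775726 cen [318.1687 350.7123]
0.052 0.002 bottom top row 223.10746187256368 cap wid row 352.84548414854305 cap width 90.40358375250162 cap far row 315.6372253977571 cen [318.1613 355.4131]
0.052 0.004 bottom top row 226.44134789993566 cap wid row 357.48849150374986 cap width 89.78730893983692 cap far row 320.880603782192 cen [318.1539 360.0372]
```

In the hand crop the cap's widest chord is at row 355.7, x 276.6–360. The bottom arc's top is at (320,227.7). The cap reads narrower than predicted, so I fit the silhouette more carefully.

```bash
cat > fit.py <<'E'
from hand import proj,np,R
import cv2,sys
from scipy.optimize import least_squares
im=cv2.imread("pics/%s.png"%sys.argv[1])
g=cv2.GaussianBlur(im,(0,0),.8).astype(float)
obs=[]
for r in range(250,300,4):
    for side,(a,b) in (("L",(255,300)),("R",(340,385))):
        d=np.abs(np.diff(g[r,a:b],axis=0)).sum(1);i=d.argmax()
        if 0<i<len(d)-1:
            o=(d[i-1]-d[i+1])/(2*(d[i-1]-2*d[i]+d[i+1]));obs.append((r,side,a+i+.5+o))
for r in range(250,300,8):print(r,[round(x,1) for rr,s,x in obs if rr==r])
t=np.linspace(0,2*np.pi,181)
def body(p,h):  # p: x0,y0 at grasp height, tilt about tool x
    pts=np.stack([.0248*np.cos(t),.0248*np.sin(t),0*t+h],1)@R.from_rotvec([p[2],p[3],0]).as_matrix().T
    return pts+np.array([p[0],p[1],-.019])
def sil(p):
    # convex hull of the projected cylinder between h=-10 and +68 mm (tool z)
    q=np.array([proj(x) for h in(-.005,.066) for x in body(p,h)],np.float32)
    return cv2.convexHull(q)[:,0]
def edge(H,r,side):
    xs=[]
    for a,b in zip(H,np.roll(H,-1,0)):
        if (a[1]-r)*(b[1]-r)<=0 and a[1]!=b[1]: xs.append(a[0]+(r-a[1])*(b[0]-a[0])/(b[1]-a[1]))
    return min(xs) if side=="L" else max(xs)
def f(p):
    H=sil([p[0],p[1],p[2],p[3]]);return [edge(H,r,s)-x for r,s,x in obs]+[p[2]*100,p[3]*100]
s=least_squares(f,[0,.001,0,0],loss="soft_l1",diff_step=1e-3,x_scale=[1e-3,1e-3,1e-2,1e-2])
print("x0,y0 mm,tilts",s.x[:2]*1e3,s.x[2:],"res",np.round(s.fun,1))
H=sil(s.x);print("bottom row for h=.066",H[:,1].min())
E
python3 fit.py w5 | grep -v "bottom top"; python3 fit.py w4| grep -v "bottom top"
```

```text
250 [np.float64(281.2), np.float64(357.3)]
258 [np.float64(277.6), np.float64(359.9)]
266 [np.float64(274.8), np.float64(363.5)]
274 [np.float64(271.7), np.float64(365.9)]
282 [np.float64(264.7), np.float64(372.0)]
290 [np.float64(265.1), np.float64(371.6)]
298 [np.float64(265.1), np.float64(372.0)]
x0,y0 mm,tilts [0.382  1.9583] [-0.0045 -0.0001] res [-1.2  0.3 -0.6  1.3 -0.4  0.6 -0.5  0.2 -0.3 -0.1 -0.2 -0.6  0.1  0.2
  6.1 -4.8  4.4 -3.1  3.  -1.6  1.3  0.  -0.4  1.6 -1.4  2.4 -0.4 -0. ]
bottom row for h=.066 225.45033
250 [np.float64(281.7), np.float64(357.2)]
258 [np.float64(278.2), np.float64(360.3)]
266 [np.float64(274.9), np.float64(363.3)]
274 [np.float64(272.0), np.float64(366.4)]
282 [np.float64(268.9), np.float64(372.0)]
290 [np.float64(265.7), np.float64(371.6)]
298 [np.float64(265.3), np.float64(372.0)]
x0,y0 mm,tilts [0.4924 2.3362] [0. 0.] res [-1.4  0.5 -0.9  0.7 -0.8  0.4 -0.6  0.2 -0.1  0.1 -0.1 -0.6  0.2 -0.2
  6.4 -4.8  0.6 -3.1  0.7 -1.7  1.2  0.   0.2  1.5 -1.1  2.3  0.   0. ]
bottom row for h=.066 225.6348
```

```bash
sed -i 's/range(250,300,4)/range(246,278,2)/' fit.py; for i in w4 w5; do python3 fit.py $i | grep -E "x0|h="; done
```

```text
x0,y0 mm,tilts [0.6283 2.6504] [-0.0069  0.0001] res [ -0.5   0.2  -0.4   0.1  -0.5   0.2  -0.4  -0.1  -0.2   0.4  -0.    0.5
bottom row for h=.066 226.88118
x0,y0 mm,tilts [0.3361 2.1621] [-0.011   0.0022] res [-0.5  0.2 -0.5 -0.1 -0.5 -0.  -0.3  0.  -0.1  1.  -0.   0.6  0.1  0.4
bottom row for h=.066 226.47386
```

In hand, the bottle axis sits 2.4 mm towards the robot from the TCP and is upright. So the TCP target is (0.480, -0.3805).

```bash
python3 -m jog '[[25,3,-15,0,0,-0.013],[23,3,-15,0,0,0],[0,0,-20,0,0,0],[0,0,-20,0,0,0],[0,0,0,0,0,0]]' >/dev/null; python3 st.py
```

```text
t 10.3 p [ 483.3095 -374.0893  190.0724] yaw -1.567038095958047 fix wx,wy -0.00026552408105234154 0.005687503602314585 F [-1.4823  0.4502 -6.8759] M [ 0.0784  0.2592 -0.0117] w 0.049039277762166815
```

```bash
python3 -m jog '[[-3,-6,-8,0,0.005,-0.005],[0,0,0,0,0,0],[0,0,0,0,0,0]]' >/dev/null; python3 st.py;python3 -m jog '[[0,0,0,0,0,0]]' >/dev/null; python3 st.py
```

```text
t 10.6 p [ 481.6607 -379.328   184.2739] yaw -1.5694888291219913 fix wx,wy 0.0014203507331101923 0.0026014788285066938 F [-0.149   0.4444 -6.1812] M [-0.0908 -0.0854 -0.0087] w 0.0488383640247678
t 10.7 p [ 481.8549 -379.5012  185.0899] yaw -1.5696654889026516 fix wx,wy 0.0018769065594499653 0.0035583686024000896 F [-0.7487  0.7865 -6.9142] M [-0.0522  0.0535  0.0226] w 0.048881586632868713
```

```bash
python3 -m jog '[[-2,-1,-10,0.001,0.003,0],[0,0,-8,0,0,0],[0,0,0,0,0,0]]' >/dev/null; python3 st.py;python3 -m jog '[[0,0,-4,0,0,0]]' >/dev/null; python3 st.py
```

```text
t 11.0 p [ 479.9463 -381.0305  167.1312] yaw -1.5703689522897215 fix wx,wy 0.0017251646755176216 0.002904852156115497 F [-0.6068  0.7581 -6.1488] M [0.0014 0.0697 0.0124] w 0.04911850635515999
t 11.1 p [ 480.145  -381.3194  163.2571] yaw -1.57030719641015 fix wx,wy 0.0022458987688844458 0.003397393160958147 F [-0.871   0.159  -5.8189] M [-0.051  -0.0501 -0.0262] w 0.04881158536705237
```

Well aligned; I now enter the catches in small steps while watching the force.

```bash
python3 -m jog '[[0,0.5,-5,0.002,0.003,0]]' >/dev/null; python3 st.py;python3 -m jog '[[0,0,-5,0,0,0]]' >/dev/null; python3 st.py;python3 -m jog '[[0,0,-5,0,0,0]]' >/dev/null; python3 st.py;python3 -m jog '[[0,0,-5,0,0,0]]' >/dev/null; python3 st.py
```

```text
t 11.2 p [ 480.1958 -380.8729  158.009 ] yaw -1.5703323924148544 fix wx,wy 0.00032824237488479765 0.0005929701970125963 F [ 0.7277  0.2942 -5.3516] M [-0.0734 -0.0677 -0.0272] w 0.048947334358841535
t 11.3 p [ 480.5243 -381.0614  152.8753] yaw -1.5702372487155638 fix wx,wy 0.0006627380372263806 0.000982152119798291 F [-0.5915 -0.4514 -3.8665] M [ 0.001  -0.0344  0.0284] w 0.049253938892122144
t 11.4 p [ 480.7819 -381.2081  147.7535] yaw -1.570040053602391 fix wx,wy 0.0010619216595619625 0.0013858383644091686 F [-0.2713  0.2547 -2.5884] M [ 0.0614  0.0504 -0.0268] w 0.04868683097037714
t 11.5 p [ 480.9016 -381.2943  142.408 ] yaw -1.5699142293509487 fix wx,wy 0.0012510231196871066 0.0015000039600489646 F [-0.8262  0.661  -4.1106] M [ 0.0396  0.0777 -0.008 ] w 0.0488256856058026
```

```bash
python3 -m jog '[[-1,0.5,-8,0.001,0.0015,0],[0,0,-8,0,0,0],[0,0,-8,0,0,0]]' >/dev/null; python3 st.py;python3 -m jog '[[-0.5,0.5,-8,0,0,0]]' >/dev/null; python3 st.py; python3 -m jog '[[0,0,-5,0,0,0]]' >/dev/null; python3 st.py
```

```text
t 11.8 p [ 480.1573 -380.8907  116.8877] yaw -1.5698430312958276 fix wx,wy 0.000658485929857958 0.000914596438996844 F [ 0.8021 -0.6928 -4.8566] M [ 0.0225 -0.0903 -0.0138] w 0.04939382942359582
t 11.9 p [ 479.7019 -380.4013  108.0379] yaw -1.5698170627695096 fix wx,wy 0.0006667786200351445 0.000905036288226806 F [ 0.8887 -0.4758 -5.4448] M [-0.1095 -0.085  -0.068 ] w 0.04890919355214948
t 12.0 p [ 479.3327 -380.1743  101.8386] yaw -1.5698826091147167 fix wx,wy 0.00018739471048066084 7.811990119507552e-06 F [ 0.5474 -0.1172 -5.2724] M [-0.0196 -0.1592  0.015 ] w 0.048777733656835215
```

Now the well rim (expected near TCP z 96), in 3 mm steps.

```bash
python3 -m jog '[[0.5,-0.3,-3,0,0,0]]' >/dev/null; python3 st.py; python3 -m jog '[[0,0,-3,0,0,0]]' >/dev/null; python3 st.py; python3 -m jog '[[0,0,-2,0,0,0]]' >/dev/null; python3 st.py; python3 -m jog '[[0,0,-2,0,0,0]]' >/dev/null; python3 st.py
```

```text
t 12.1 p [ 479.688  -380.3867   98.1261] yaw -1.5698114560463359 fix wx,wy -2.276363634341798e-05 -0.0005593633802206834 F [ 0.7751  0.6273 -4.6571] M [ 0.0355 -0.1702 -0.0446] w 0.049048147527997035
t 12.2 p [ 479.8186 -380.4557   94.8185] yaw -1.5697971991363509 fix wx,wy 2.1031079453568584e-05 -0.0005776664709670407 F [ 0.6796 -0.2592 -4.3631] M [-0.0314 -0.1101  0.0443] w 0.04891736376385745
t 12.3 p [ 479.828  -380.471    92.5063] yaw -1.5697470156793014 fix wx,wy -1.164732824543484e-05 -0.0007939964806552577 F [ 0.0506  0.5619 -4.3641] M [ 0.0219 -0.0522  0.0003] w 0.048734486510090824
t 12.4 p [ 479.946  -380.5341   90.5186] yaw -1.5697035464870324 fix wx,wy 0.00012784570741193 -0.0005430712820204615 F [-0.0702  0.6213 -5.2893] M [-0.0293 -0.0892 -0.0318] w 0.048705870283044496
```

It's inside the well. I continue down, slowing near the floor (TCP z about 58).

```bash
python3 -m jog '[[0,0,-4,0,0,0]]' >/dev/null; python3 st.py; python3 -m jog '[[0,0,-5,0,0,0]]' >/dev/null; python3 st.py; python3 -m jog '[[0,0,-5,0,0,0]]' >/dev/null; python3 st.py; python3 -m jog '[[0,0,-5,0,0,0]]' >/dev/null; python3 st.py; python3 -m jog '[[0,0,-3,0,0,0]]' >/dev/null; python3 st.py
```

```text
t 12.5 p [ 480.2509 -380.6855   86.7668] yaw -1.5695842611978197 fix wx,wy 0.0005514054333842799 0.00021821047618395404 F [-0.1731  0.003  -5.1066] M [-0.0524 -0.0799 -0.0211] w 0.049109352521091436
t 12.6 p [ 480.3712 -380.7869   81.7265] yaw -1.5695569017678552 fix wx,wy 0.0008084281163112524 0.0006815284683621775 F [-0.001   0.7058 -4.5425] M [ 0.0106 -0.0499  0.0238] w 0.04872221090822972
t 12.7 p [ 480.3802 -380.7851   76.4027] yaw -1.569578463892284 fix wx,wy 0.0008371137871069659 0.0008546250188563704 F [ 0.1274  0.9585 -4.6459] M [-0.0127 -0.0137  0.0559] w 0.04881074355533754
t 12.8 p [ 480.2837 -380.8046   70.9427] yaw -1.569686375328489 fix wx,wy 0.0008385873900442945 0.0007855943660068057 F [-0.9811  0.3546 -5.3396] M [-0.0393  0.0683  0.0193] w 0.04875724965511749
t 12.9 p [ 480.0428 -380.6813   67.2315] yaw -1.5697378602213257 fix wx,wy 0.0005325949820215799 0.00020897161683057725 F [-0.6482  1.0261 -4.7124] M [ 0.0049 -0.0779  0.033 ] w 0.04903697837501973
```

```bash
for i in 1 2 3; do python3 -m jog '[[0,0,-2,0,0,0]]' >/dev/null; python3 st.py; done; python3 -m jog '[[0,0,-1,0,0,0]]' >/dev/null; python3 st.py;python3 -m jog '[[0,0,-1,0,0,0]]' >/dev/null; python3 st.py
```

```text
t 13.0 p [ 479.9233 -380.6609   64.7627] yaw -1.569702843482137 fix wx,wy 0.00041654026832350444 -0.00019540350813326753 F [ 0.0266 -0.0756 -4.0878] M [-0.0305 -0.0467  0.0291] w 0.04922847307798242
t 13.1 p [ 479.9415 -380.6515   62.4486] yaw -1.5697484249079507 fix wx,wy 0.0003452754429523064 -0.0002891143438877858 F [  0.638    0.4347 -10.664 ] M [-0.3126 -0.0748 -0.0606] w 0.04893872633755658
t 13.2 p [ 479.7363 -380.5146   59.9764] yaw -1.5698894091721485 fix wx,wy 9.101401818277564e-06 -0.0007580921452354896 F [ 0.0077 -0.185  -6.2314] M [-0.0596  0.027  -0.0121] w 0.04919895029884956
t 13.3 p [ 479.6973 -380.5886   59.2147] yaw -1.5695410249718567 fix wx,wy 0.0001900476469140933 -0.0010357310544440368 F [-3.1152  3.1635  7.2204] M [1.5683 0.8549 0.0259] w 0.04901194878485154
t 13.4 p [ 479.7386 -380.5951   59.1763] yaw -1.5692066989512705 fix wx,wy 0.0004306068473147794 -0.0009463289620560798 F [-3.4751  3.9546  8.5228] M [2.083  1.2539 0.0657] w 0.04894979380568586
```

The catches snapped over at z 62, and the floor was felt at 59 with about 15 N on it. I release.

```bash
python3 -m jog '[[0,0,0.5,0,0,0],[0,0,0,0,0,0]]' 0.8 >/dev/null; python3 st.py; python3 -m jog '[[0,0,1,0,0,0],[0,0,1,0,0,0],[0,0,0,0,0,0]]' 0.8 >/dev/null; python3 st.py
```

```text
t 13.6 p [ 481.2637 -381.4962   61.5183] yaw -1.56833266073484 fix wx,wy 0.002616601976616116 0.0023446555250516924 F [ 0.3887 -0.64   -0.053 ] M [-0.0581  0.0122  0.0067] w 0.059702953816628886
t 13.9 p [ 482.6444 -382.2804   64.9706] yaw -1.5678772408146058 fix wx,wy 0.004356579129667695 0.00536317808872859 F [-0.4086  0.3111  0.2061] M [ 0.0358  0.0095 -0.0251] w 0.06991110034474188
```

```bash
python3 -m jog '[[-2,1.5,10,0.004,0.005,0],[0,0,20,0,0,0],[0,0,30,0,0,0],[0,0,40,0,0,0],[0,0,40,0,0,0],[-15,0,40,0,0,0],[-30,0,0,0,0,0],[0,0,0,0,0,0]]' >/dev/null; python3 st.py; python3 snap.py w8
python3 - <<'E'
from h import *
s=eyes.grab_frame("scene");t=eyes.grab_frame("top");w=cv2.imread("pics/w8.png")
f=lambda i,x,y,a:cv2.resize(i[y:y+a,x:x+a],(400,400),interpolation=cv2.INTER_CUBIC)
cv2.imwrite("pics/c8.png",np.hstack([f(w,235,100,170),f(s,415,240,100)]))
E
```

```text
t 14.7 p [ 431.8543 -379.7538  256.3631] yaw -1.5667503174035233 fix wx,wy 9.118281544059654e-05 -0.0022182520012799653 F [1.308  0.2723 0.2146] M [-0.0701 -0.0247  0.0028] w 0.07044907999061961
w8 14.7 [ 0.4319 -0.3798  0.2564] [ 3.1394 -0.0001 -1.5668]
```

View pics/c8.png

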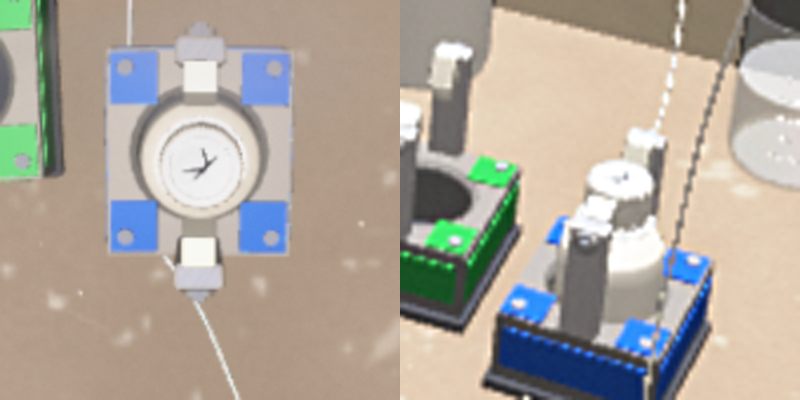

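The bottle stands upright in the blue nest, its cap (left tile (202,165)) level with the post tops, both catches in over the shoulder and the robot clear. I re-check the unloaded force zero to confirm the weight.

```bash
for i in $(seq 15); do python3 -m jog '[[0,0,0,0,0,0]]' >/dev/null; python3 -c "
from station import status
print(status.get_state()['force'][2])" ; done > g.txt; python3 -c "
import numpy as np
z=np.loadtxt('g.txt');a=np.loadtxt('f.txt')[:,0];print(z.mean(),z.std(),(z.mean()-a.mean())/9.81)
from h import *
import json
p=json.load(open('pics/w8.json'));k=170/400
print('cap at z=.108',atz(ray('wrist',(235+202*k,100+165*k),p),.108))"
```

```text
-0.12960877157024964 0.5612745203295542 0.6518635354046642
cap at z=.108 [ 0.4773 -0.3817  0.108 ]
```

The weight is 0.65 to 0.67 kg, well within blue's accepted range (over 0.605 kg). The cap axis is at (0.477, -0.382), on the well axis.

```bash
python3 -c "
from station import workorder
print(workorder.job_done())"
```

```text
the job is handed in; nothing more can be done
None
```

The bottle is seated in the blue nest and released, and the job is handed in.

- **Weight:** I held the bottle still for over 2 s at 0.2 m and read about 6.4–6.6 N, which is 0.65–0.67 kg. Correcting for the force zero, re-read after release, gives 0.652 kg, give or take about 20 g. That sits almost on the 650 g limit. Blue counts from 605 g up, so blue is safe even though the reading alone can't separate yellow from blue.
- **Pressing:** The force stayed low going down through the catches. They snapped over the shoulder about 3 mm above the floor. The floor contact was about 15 N, under the 2 kg limit.
- **Last checks:**
  - The bottle stands upright, with its cap measured about 1 mm from the well axis.
  - The cap top is level with the posts, and both catches look sprung in over the shoulder.
  - The gripper is open, raised and touching nothing, and about 17 s of the 45 s was used.
- **What disagreed:** While held, the cap looked about 10% narrower in the wrist view than the stated 32 mm predicts. I therefore aligned from the body outline instead, and that fit held when the bottle went into the well.
- **Not checked:** I did not measure the jar, tube and beaker again afterwards. The carry path was planned well above and to the side of them.

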